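Present the notched slide to the label reader

ROBOT

A 7-joint arm with a two-finger parallel gripper is mounted at the origin on the work surface. World frame = base frame: x ahead of the robot, y to its left, z up, the work surface at z = 0. Lengths are in m, angles in rad, forces in N, time in s.
With the tool pointing down it reaches from about 0.4 to 0.9 m from the base axis. Payload 5.6 kg.
Tool frame: the origin (TCP) lies midway between the tips of the shut fingers; the grasp point (between the pads) lies 19 mm behind it (robot.grasp_offset is the distance from the TCP to the grasp point, in m); y points along the fingers, z is the direction in which the jaws open and shut, and the axes are right-handed (so a half turn about y gives the same grasp; the last joint's range is limited). The gripper opens to 92 mm and grips with 3 to 60 N. Pads are 20 mm wide; open, the fingers measure 128 mm over their backs; the gripper's body (75 mm by 189 mm) begins 69 mm behind the grasp point.
Start: joints at [-1.343, 0.468, -0.012, 1.603, 0.006, 1.071, -0.056], TCP at [0.174, 0.626, 0.19] pointing down, gripper open.
Joint ranges: [-2.53, 2.53], [-0.31, 2.02], [-1.57, 1.55], [0.28, 2.44], [-1.29, 4.43], [0.15, 1.84], [-2.92, 2.92]. Speed limits (rad/s): [2.57, 2.57, 3.14, 3.14, 3.14, 3.14, 3.14].

INTERFACE

Orientations are given as [roll, pitch, yaw] about the fixed x, y, z axes, in that order (R = Rz(yaw) Ry(pitch) Rx(roll)).
In Python, from plant import robot gives the robot as it stands.
- The arm moves only by the tool carry_out, never from a script. Its argument "targets" is a list of rows, each a list of 3 entries, a list of its own where there are three numbers: the finger opening in m, from 0 to 0.0919, then the shift along the tool's x, y, z in m, then the turn about the tool's y in rad. In form: [[claw, [dx, dy, dz], spin], ...]. A call has 1 to 5 rows; each row shifts and turns the commanded pose from where the row before left it, along the tool's axes as they then stand; what a row does not reach is not made up. A row lasts 1/12 s, in which the tool goes at most 41.7 mm and 7.16 degrees, less where a joint would pass 70% of its speed; a pose out of reach is approached as far as the arm can. A call is refused whole if a number of a shift passes 0.0417 or a number of a turn 0.125, either way. A call with a gripper value outside its range is refused whole. The fingers move at their own pace and stop on an object; "squeeze" is the grip in N (left out, the last holds). Time passes only in rows, so rows that do not move let the fingers close. It gives the time, the measured TCP pose, the force and the opening at its end, in the units of the state.
- robot.sense(): the state, without advancing time (a new reading comes with each control period).
- robot.capture(name): name is "scene" or "top" or "wrist"; returns a dict with "color" (400x640x3 uint8, red, green, blue), "camera_matrix" (3x3 intrinsics, pixels), "world_to_cam" (4x4, takes a point from world to camera coordinates). Camera axes: x right, y up, looking along -z (the intrinsics and any distortion apply to the point x, -y, -z); pixel columns grow to the right and rows downward; lengths in m; the calibration is good to about 2 mm. A picture is of the moment at which its call begins. There is no depth.
- robot.hand_in(): hands the job in, once; it reports no verdict.
The state is a dict: "time_s": time; "joint_positions": joint angles; "qvel": joint speeds; "joint_efforts": joint torques, N m; "tcp_pos": TCP position; "ee_rot": TCP orientation; "contact_force": force on the tool from outside, world axes, zero at the start; "moment": the same for the moment, N m; "width": finger opening in m.
Only numpy, scipy, OpenCV 4.12 (cv2) and the standard library are available. Lean on these libraries where they do the work, as an engineer would, in place of code of your own. Each camera call takes 0.05 s, during which the arm holds its last target. There are 200 camera calls.

TASK

In the round blue rack stand three glass slides; take out the one with a notched corner, which marks its frosted, labelled end. Hold it up to the label reader so that the label sits at the reading point and squarely faces the reader's red window: label side tilted up and towards the window, slide level from end to end, notched edge uppermost. Finish still holding it steady there, touching neither the reader nor the rack with it, and leave the other slides, the rack, the reader and everything else on the table undisturbed.

Things in the scene. Friction and masses are not known exactly. Their poses are not given: they have to be found in the camera images.
- slide: the notched slide, 110 long x 8 thick x 55 high mm, 0.11 kg, standing on a long edge in any slot of the rack. Clear glass, last 35 mm at one end frosted white; that end's upper corner has a 10 x 10 mm notch. A yellow 28 x 36 mm label is on one face there, notch at upper left of that face. Origin: middle of lower edge; x towards frosted end, y out of labelled face, z up to the notched edge
- slide_center (a point): centre of the notched slide, half-way up (27.5 mm above its lower edge), axes as the slide's. The slide's upper edge is 27.5 mm above it; its lowest 14 mm are inside the slot, so 41 mm stand clear for gripping across the 8 mm thickness
- slide_label (a point): centre of the label's face, 36 mm from the slide's centre towards the frosted end, 4 mm out on the labelled side and 2.5 mm below the centre; axes as the slide's
- rack: fixed round blue rack, disc 230 mm across, 10 mm thick, origin at the centre of its underside, at any yaw. Three parallel slots 11 mm wide along its x at y = -72, 0 and 72 mm, between white rails 90 mm long whose tops are 24 mm above the table, with low end stops. Slides stand on the disc, lower edge 10 mm above the table
- blank_a: plain clear glass slide without notch, frosting or label, same 110 x 8 x 55 mm, in another slot; origin at the middle of its lower edge, x along its length, z up. Leave it
- blank_b: second plain clear glass slide, as blank_a. Leave it
- reader: fixed label reader: black base 130 x 160 x 14 mm, post 314 mm high, grey head 64 x 70 x 52 mm with a red 50 x 34 mm window. Origin: on the table straight below the reading point, 174 mm in front of the base's centre and post; x points from there to the post, z up; the head overhangs the front (-x) and looks to -x and down at 45 degrees. Window centre at (92, 0, 256) mm in this frame
- reader_aim (a point): the reading point, in free air 130 mm straight out from the red window: (0, 0, 164) mm in the reader's frame, 164 mm above the table; axes as the reader's body. The label's centre belongs here, its face tilted up 45 degrees towards the window, frosted end on the reader's -y side, plain end on its +y side
- bottle: amber bottle 52 mm across, 110 mm high, origin under its centre; leave it
- beaker: white ceramic beaker 68 mm across, 80 mm high, origin under its centre; leave it
- carton: small cardboard carton 90 x 70 x 50 mm, origin under its centre; leave it
- screwdriver: screwdriver 170 mm long lying on the table; leave it
- knife: closed yellow and black utility knife 150 x 24 x 16 mm, lying; leave it
- clamp: steel boss clamp about 90 mm long, 40 mm high, lying; leave it
Not all that is in view belongs to the job. What is shaped like the slide but pink is not meant.

How it is judged:
On the way:
1. the notched slide is held in the fingers, lifted clear of the rack (height (world z) of slide_center above 0.09 m and contact force between the fingers and slide above 1 N and contact force between slide and rack below 0.1 N), for 0.2 s.
At the end, for the whole second after the job is handed in: Slide held in the fingers, still, off rack and reader, centre over 100 mm up; label within 30 mm of the reading point, its face tilted up 45 degrees (20 either way), notched edge uppermost, length within 0.3 rad of the reader's y axis, plain end on its +y side (contact force between the fingers and slide above 1 N and distance between slide_label and reader_aim below 0.03 m and angle between slide's own y axis and vertical between 0.43 and 1.14 rad and angle between slide's own z axis and vertical below 1.14 rad and angle between the x axis of slide and the y axis of reader, either way round below 0.3 rad and y of slide_center in the frame of reader above 0 m and height (world z) of slide_center above 0.1 m and contact force between slide and reader below 0.1 N and contact force between slide and rack below 0.1 N and linear speed of slide below 0.03 m/s); the arm keeps its last pose, push and grip.
It fails at once if another slide is shifted by more than 15 mm (distance of any of blank_a, blank_b from where it was at the start of the episode above 0.015 m).
It fails at once if a bystander on the table is moved by more than 30 mm (distance of any of bottle, beaker, carton, screwdriver, knife, clamp from where it was at the start of the episode above 0.03 m).
It fails at once if the reader is knocked (over 5 N) (contact force between reader and anything else above 5 N).
It also fails if it takes over 45 s, if anything falls off the work surface, if the arm or the gripper's body presses on something with over 40 N, if the wrist force passes 120 N, or if a joint passes its speed limit or range.

## Working session

There is one attempt and no reset: what is moved stays moved. The work goes in short steps, Python scripts to look and compute and a tool call to move; the robot and the scene stay as the last step left them, time stands still between calls to the robot, and variables do not carry over. Pictures are saved under pics/ and viewed, about 8 in all and at most 12, crops included, and the job is handed in when it is done.

Besides the shell and the picture viewer there is one more tool, called after "Call:" by a JSON object that holds its "fn" and its "kwargs", one argument or row to a line. carry_out: Moves the arm, as the interface text tells. Its arguments: {"type":"object","properties":{"targets":{"type":"array","items":{"type":"array"}},"squeeze":{"type":"number"}},"required":["targets"]}

```bash
mkdir -p pics; ls; python3 - <<'E'
from plant import robot
import cv2,pickle
s=robot.sense();print(s)
d={}
for n in("scene","top","wrist"):
    c=robot.capture(n);d[n]=c
    cv2.imwrite(f"pics/{n}0.png",c["color"][:,:,::-1]);print(n,c["camera_matrix"],c["world_to_cam"],[k for k in c])
pickle.dump(d,open("cap0.pkl","wb"))
print(robot.grasp_offset)
E
```

```text
pics
{'time_s': 0.0, 'joint_positions': array([-1.34298807,  0.46837152, -0.01159169,  1.60360652,  0.00601528,
        1.07137415, -0.05633122]), 'qvel': array([ 1.18372625e-03,  1.09665609e-03, -6.47301470e-04, -2.70112115e-04,
        3.62331096e-04, -2.64840395e-03,  8.50273791e-06]), 'joint_efforts': array([ 9.17126563e-04, -5.20566595e+01, -1.19860726e-02, -2.43749464e+01,
       -5.66593884e-02,  1.71995134e-02,  1.44070291e-04]), 'tcp_pos': array([0.17379978, 0.62569997, 0.18895112]), 'ee_rot': array([-1.57251617e+00, -1.39851166e-04, -2.70906017e-01]), 'contact_force': array([ 0.75356141, -0.33619276,  1.04123576]), 'moment': array([ 0.0204439 , -0.05710613,  0.01970192]), 'width': 0.09236583658300854}
scene [[470.14272042   0.         324.42296791]
 [  0.         470.14272042 195.14790857]
 [  0.           0.           1.        ]] [[-0.55353667  0.83279683 -0.00682609  0.30896527]
 [-0.53689758 -0.35057102  0.76735972  0.21785551]
 [ 0.63666172  0.42842665  0.64118052 -2.038853  ]
 [ 0.          0.          0.          1.        ]] ['color', 'camera_matrix', 'world_to_cam']
top [[409.88950781   0.         323.04134435]
 [  0.         409.88950781 195.13161462]
 [  0.           0.           1.        ]] [[-2.10986713e-02 -9.99777356e-01  2.91523731e-04 -4.41835097e-03]
 [ 9.90545197e-01 -2.08643048e-02  1.35590907e-01 -5.85266584e-01]
 [-1.35554636e-01  3.14955541e-03  9.90764867e-01 -1.19677817e+00]
 [ 0.00000000e+00  0.00000000e+00  0.00000000e+00  1.00000000e+00]] ['color', 'camera_matrix', 'world_to_cam']
wrist [[340.48208839   0.         324.96670518]
 [  0.         340.48208839 196.65889008]
 [  0.           0.           1.        ]] [[ 0.26690631  0.96372159 -0.00130927 -0.65049757]
 [-0.9291409   0.25696791 -0.26582829  0.02919345]
 [-0.25584802  0.07216774  0.9640195  -0.38976252]
 [ 0.          0.          0.          1.        ]] ['color', 'camera_matrix', 'world_to_cam']
0.0187
```

View pics/top0.png

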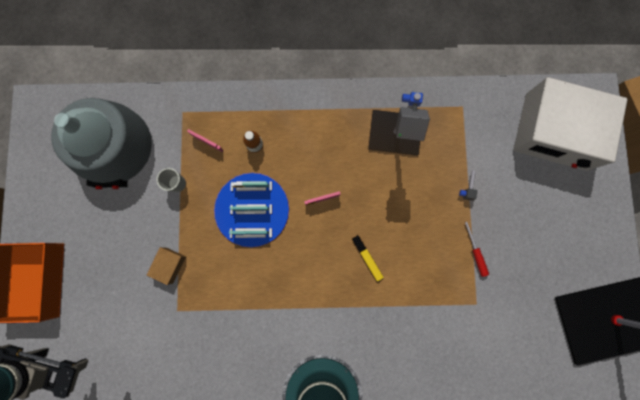

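View pics/scene0.png

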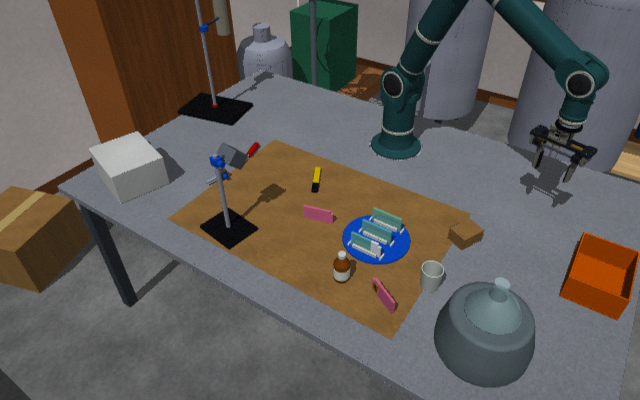

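```bash
python3 - <<'E'
import cv2,pickle,numpy as np
d=pickle.load(open("cap0.pkl","rb"))
t=d["top"]["color"][:,:,::-1];s=d["scene"]["color"][:,:,::-1]
R=lambda im,x,y,w,h,f:cv2.resize(im[y:y+h,x:x+w],None,fx=f,fy=f,interpolation=cv2.INTER_CUBIC)
a=R(t,210,170,80,60,5); b=R(t,360,85,80,60,5); c=R(s,330,195,80,60,5); e=R(s,195,135,80,120,2.5)
e=cv2.copyMakeBorder(e,0,0,0,200,cv2.BORDER_CONSTANT)
cv2.imwrite("pics/crop1.png",np.vstack([np.hstack([a,b]),np.hstack([c,e])]))
E
```

```text
(no output)
```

View pics/crop1.png

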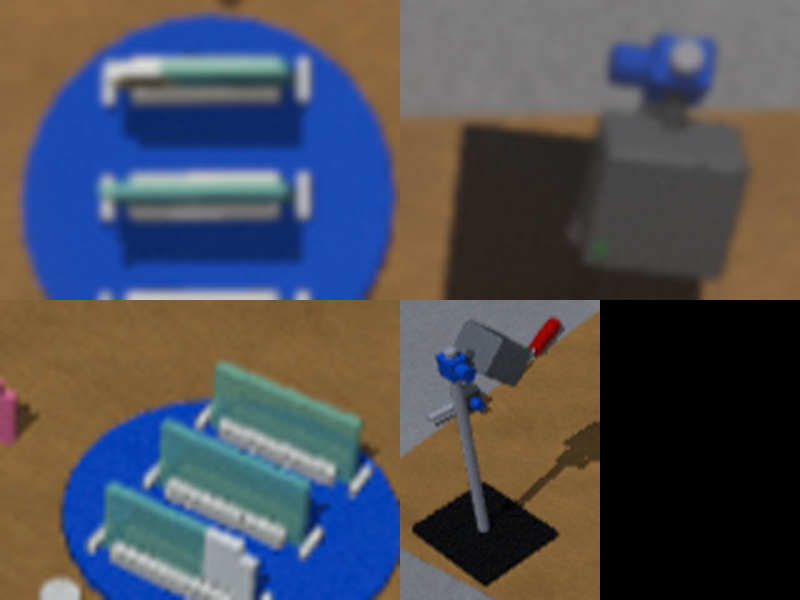

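Call:
{"fn": "carry_out", "kwargs": {
  "targets": [
    [0.09,[0.0362,0,-0.0194],0],
    [0.09,[0.0362,0,-0.0194],0],
    [0.09,[0.0362,0,-0.0194],0],
    [0.09,[0.0362,0,-0.0194],0],
    [0.09,[0.0362,0,-0.0194],0]
  ]
}}

```text
time_s: 0.57
tcp_pos: [0.3233, 0.4827, 0.1897]
ee_rot: [-1.571, 0.0, -0.271]
contact_force: [1.0, 0.7, 0.3]
width: 0.0902
```

Call:
{"fn": "carry_out", "kwargs": {
  "targets": [
    [0.09,[0.0362,0,-0.0194],0],
    [0.09,[0.0362,0,-0.0194],0],
    [0.09,[0.0362,0,-0.0194],0],
    [0.09,[0.0362,0,-0.0194],0],
    [0.09,[0.0362,0,-0.0194],0]
  ]
}}

```text
time_s: 0.98
tcp_pos: [0.4718, 0.3408, 0.1899]
ee_rot: [-1.571, 0.0, -0.271]
contact_force: [1.3, 0.2, -0.7]
width: 0.0898
```

Call:
{"fn": "carry_out", "kwargs": {
  "targets": [
    [0.09,[0.0362,0,-0.0194],0],
    [0.09,[0.0362,0,-0.0194],0],
    [0.09,[0.0362,0,-0.0194],0],
    [0.09,[0.0362,0,-0.0194],0],
    [0.09,[0.0362,0,-0.0194],0]
  ]
}}

```text
time_s: 1.4
tcp_pos: [0.6202, 0.199, 0.1897]
ee_rot: [-1.571, 0.0, -0.271]
contact_force: [1.0, 0.6, 0.4]
width: 0.0903
```

Call:
{"fn": "carry_out", "kwargs": {
  "targets": [
    [0.04,[0,0,0],-0.124],
    [0.04,[0,0,0],-0.124],
    [0.04,[0,0,0],-0.124],
    [0.04,[0,0,0],-0.124],
    [0.04,[0,0,0],-0.124]
  ]
}}

```text
time_s: 1.82
tcp_pos: [0.619, 0.2005, 0.1894]
ee_rot: [-1.571, 0.001, 0.355]
contact_force: [-0.5, -0.4, 1.2]
width: 0.0583
```

Call:
{"fn": "carry_out", "kwargs": {
  "targets": [
    [0.04,[0,0,0],-0.124],
    [0.04,[0,0,0],-0.124],
    [0.04,[0,0,0],-0.124],
    [0.04,[0,0,0],-0.124],
    [0.04,[0,0,0],-0.124]
  ]
}}

```text
time_s: 2.23
tcp_pos: [0.619, 0.2005, 0.1895]
ee_rot: [-1.57, 0.001, 0.975]
contact_force: [-0.3, -0.7, -0.3]
width: 0.0401
```

Call:
{"fn": "carry_out", "kwargs": {
  "targets": [
    [0.04,[0,0,0],-0.124],
    [0.04,[0,0,0],-0.124],
    [0.04,[0,0,0],-0.124],
    [0.04,[0,0,0],-0.124],
    [0.04,[0,0,0],-0.12]
  ]
}}

```text
time_s: 2.65
tcp_pos: [0.619, 0.2005, 0.1895]
ee_rot: [-1.57, 0.0, 1.591]
contact_force: [0.7, -0.5, 0.4]
width: 0.0401
```

```bash
python3 - <<'E'
from plant import robot
import cv2,pickle
c=robot.capture("wrist");pickle.dump(c,open("w1.pkl","wb"))
s=robot.sense();print(s["joint_positions"].round(3),s["tcp_pos"].round(4),s["ee_rot"].round(3))
cv2.imwrite("pics/w1.png",c["color"][:,:,::-1])
E
```

```text
[-0.219  0.482 -0.201  1.59   0.105  1.08   2.719] [0.6191 0.2005 0.1895] [-1.57   0.     1.596]
```

View pics/w1.png

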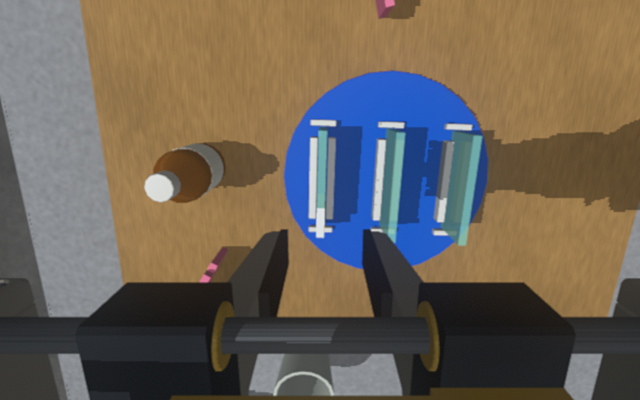

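```bash
python3 - <<'E'
from h import *
c=pickle.load(open("w1.pkl","rb"))
for n,uv,z in [("plain",(322.5,129.5),.065),("notch start",(320.5,207.5),.065),("end",(320,237),.055),("disc",(386,170),.01)]: print(n,onplane(c,uv,z).round(4))
print(proj(c,[.619,.2005,.0375]))
im=c["color"][110:250,280:360,::-1]
cv2.imwrite("pics/w1c.png",cv2.resize(im,None,fx=4,fy=4,interpolation=2))
E
```

```text
plain [0.6215 0.1509 0.065 ]
notch start [0.622 0.226 0.065]
end [0.622 0.261 0.055]
disc [0.5502 0.1979 0.01  ]
[[324.15212228 176.19624247]]
```

View pics/w1c.png

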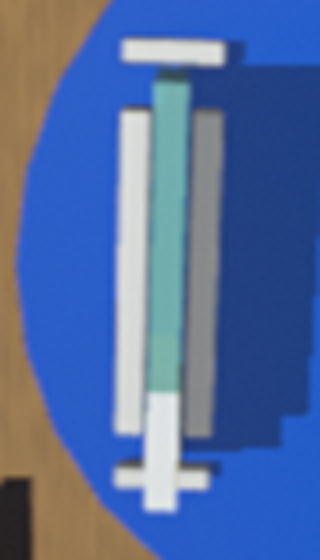

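Call:
{"fn": "carry_out", "kwargs": {
  "targets": [
    [0.04,[0.003,0.035,-0.002],0.01],
    [0.04,[0,0.035,0],0],
    [0.04,[0,0.035,0],0],
    [0.04,[0,0.026,0],0],
    [0.04,[0,0.0255,0],0]
  ],
  "squeeze": 25
}}

```text
time_s: 3.12
tcp_pos: [0.6204, 0.2032, 0.0312]
ee_rot: [-1.569, 0.001, 1.572]
contact_force: [1.4, -0.1, 0.1]
width: 0.0402
```

Call:
{"fn": "carry_out", "kwargs": {
  "targets": [
    [0.03,[0,0,0],0],
    [0.02,[0,0,0],0],
    [0.014,[0,0,0],0],
    [0.011,[0,0,0],0],
    [0.004,[0,0,0],0]
  ]
}}

```text
time_s: 3.53
tcp_pos: [0.6226, 0.2042, 0.0355]
ee_rot: [-1.574, -0.001, 1.575]
contact_force: [-0.1, 0.1, 0.8]
width: 0.0086
```

Call:
{"fn": "carry_out", "kwargs": {
  "targets": [
    [0.0,[0,0,0],0],
    [0.0,[0,0,0],0],
    [0.0,[0,0,0],0],
    [0.0,[0,0,0],0]
  ]
}}

```text
time_s: 3.87
tcp_pos: [0.6228, 0.2042, 0.0355]
ee_rot: [-1.574, -0.001, 1.575]
contact_force: [0.7, -0.9, 6.1]
width: 0.0074
```

Call:
{"fn": "carry_out", "kwargs": {
  "targets": [
    [0.0,[0,-0.01,0],0],
    [0.0,[0,-0.02,0],0],
    [0.0,[0,-0.03,0],0],
    [0.0,[0,-0.04,0],0],
    [0.0,[0,-0.04,0],0]
  ]
}}

```text
time_s: 4.28
tcp_pos: [0.6199, 0.2032, 0.1744]
ee_rot: [-1.568, 0.001, 1.575]
contact_force: [0.5, 0.4, -1.3]
width: 0.0076
```

Call:
{"fn": "carry_out", "kwargs": {
  "targets": [
    [0.0,[0,-0.04,0],0],
    [0.0,[0,-0.02,0],0],
    [0.0,[0,0,0],0],
    [0.0,[0,0,0],0]
  ]
}}

```text
time_s: 4.62
tcp_pos: [0.6214, 0.2037, 0.235]
ee_rot: [-1.573, -0.001, 1.575]
contact_force: [-0.2, -0.1, -2.6]
width: 0.0077
```

```bash
python3 - <<'E'
from plant import robot
import cv2,pickle
c=robot.capture("scene");pickle.dump(c,open("s2.pkl","wb"))
s=robot.sense();print(s["joint_positions"].round(3),s["tcp_pos"].round(4),s["ee_rot"].round(3),s["contact_force"],s["width"])
cv2.imwrite("pics/s2.png",cv2.resize(c["color"][100:300,250:490,::-1],None,fx=3,fy=3,interpolation=2))
E
```

```text
[-0.223  0.449 -0.201  1.538  0.095  1.165  2.704] [0.6204 0.2033 0.233 ] [-1.57   0.     1.575] [-0.23325569  1.20492858 -1.31783313] 0.007398343514039402
```

View pics/s2.png

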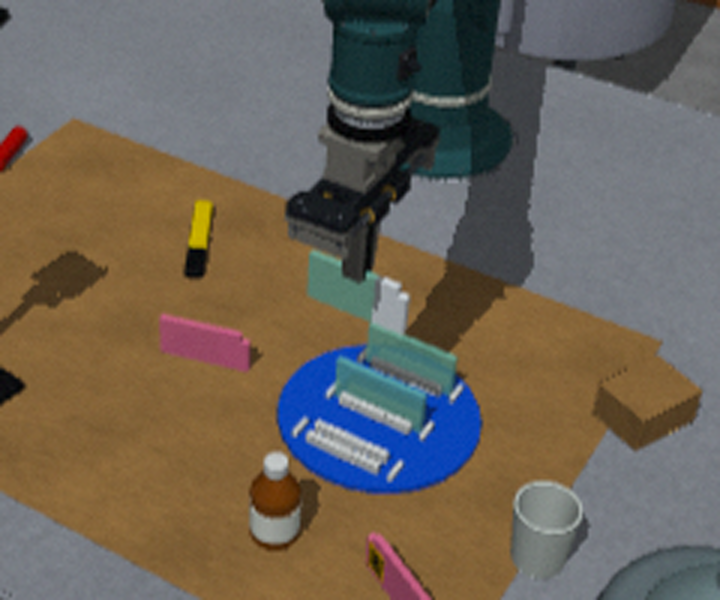

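Call:
{"fn": "carry_out", "kwargs": {
  "targets": [
    [0.0,[0,0,0],0.06],
    [0.0,[0,0,0],0.12],
    [0.0,[0,0,0],0.125],
    [0.0,[0,0,0],0.125],
    [0.0,[0,0,0],0.125]
  ]
}}

```text
time_s: 5.08
tcp_pos: [0.6197, 0.203, 0.2305]
ee_rot: [-1.568, 0.004, 1.014]
contact_force: [1.2, -0.1, -0.8]
width: 0.0077
```

Call:
{"fn": "carry_out", "kwargs": {
  "targets": [
    [0.0,[0,0,0],0.125],
    [0.0,[0,0,0],0.125],
    [0.0,[0,0,0],0.125],
    [0.0,[0,0,0],0.125],
    [0.0,[0,0,0],0.125]
  ]
}}

```text
time_s: 5.5
tcp_pos: [0.6196, 0.203, 0.2305]
ee_rot: [-1.571, 0.005, 0.389]
contact_force: [-0.5, 0.3, -1.8]
width: 0.007
```

Call:
{"fn": "carry_out", "kwargs": {
  "targets": [
    [0.0,[0,0,0],0.125],
    [0.0,[0,0,0],0.125],
    [0.0,[0,0,0],0.125],
    [0.0,[0,0,0],0.125],
    [0.0,[0,0,0],0.125]
  ]
}}

```text
time_s: 5.92
tcp_pos: [0.6197, 0.203, 0.2305]
ee_rot: [-1.574, 0.004, -0.236]
contact_force: [0.4, 0.6, -1.1]
width: 0.0074
```

Call:
{"fn": "carry_out", "kwargs": {
  "targets": [
    [0.0,[0,0,0],0.125],
    [0.0,[0,0,0],0.125],
    [0.0,[0,0,0],0.125],
    [0.0,[0,0,0],0.125],
    [0.0,[0,0,0],0.125]
  ]
}}

```text
time_s: 6.33
tcp_pos: [0.6197, 0.203, 0.2306]
ee_rot: [-1.576, 0.001, -0.861]
contact_force: [-0.1, 0.1, -1.0]
width: 0.0071
```

Call:
{"fn": "carry_out", "kwargs": {
  "targets": [
    [0.0,[0,0,0],0.125],
    [0.0,[0,0,0],0.125],
    [0.0,[0,0,0],0.125],
    [0.0,[0,0,0],0.125],
    [0.0,[0,0,0],0.125]
  ]
}}

```text
time_s: 6.75
tcp_pos: [0.6197, 0.203, 0.2306]
ee_rot: [-1.575, -0.002, -1.486]
contact_force: [-0.0, -0.2, -1.6]
width: 0.0073
```

Call:
{"fn": "carry_out", "kwargs": {
  "targets": [
    [0.0,[0,0,0],0.125],
    [0.0,[0,0,0],0.085],
    [0.0,[0,0,0],0]
  ]
}}

```text
time_s: 7.0
tcp_pos: [0.6198, 0.2032, 0.2308]
ee_rot: [-1.575, -0.003, -1.692]
contact_force: [0.5, -0.3, -1.4]
width: 0.0073
```

```bash
python3 - <<'E'
from plant import robot
s=robot.sense();print(s["joint_positions"].round(3),s["tcp_pos"].round(4),s["ee_rot"].round(3),s["contact_force"],s["width"],s["time_s"])
E
```

```text
[-0.693  0.457  0.453  1.574 -0.21   1.164 -0.317] [0.6198 0.2032 0.2308] [-1.575 -0.003 -1.692] [ 0.45478819 -0.34373332 -1.43235949] 0.007323586213917912 7.0
```

Call:
{"fn": "carry_out", "kwargs": {
  "targets": [
    [0.0,[0.02,-0.01,0.002],0],
    [0.0,[0.035,-0.02,0.004],0],
    [0.0,[0.035,-0.02,0.004],0],
    [0.0,[0.035,-0.02,0.004],0],
    [0.0,[0.035,-0.02,0.004],0]
  ]
}}

```text
time_s: 7.42
tcp_pos: [0.6189, 0.0409, 0.3226]
ee_rot: [-1.574, -0.001, -1.687]
contact_force: [1.7, -0.3, -1.0]
width: 0.0076
```

Call:
{"fn": "carry_out", "kwargs": {
  "targets": [
    [0.0,[0.035,-0.02,0.004],0],
    [0.0,[0.035,-0.02,0.004],0],
    [0.0,[0.035,-0.02,0.004],0],
    [0.0,[0.015,-0.035,0.004],0],
    [0.0,[0,-0.035,0],0]
  ]
}}

```text
time_s: 7.83
tcp_pos: [0.6199, -0.0845, 0.4528]
ee_rot: [-1.575, -0.003, -1.696]
contact_force: [0.5, -0.3, -0.2]
width: 0.0073
```

Call:
{"fn": "carry_out", "kwargs": {
  "targets": [
    [0.0,[0,-0.035,0],0],
    [0.0,[0,-0.035,0],0],
    [0.0,[0,-0.035,0],0],
    [0.0,[0,-0.035,0],0],
    [0.0,[0,-0.035,0],0]
  ]
}}

```text
time_s: 8.25
tcp_pos: [0.6175, -0.0788, 0.5835]
ee_rot: [-1.549, -0.003, -1.689]
contact_force: [0.1, 0.2, -3.1]
width: 0.0076
```

```bash
python3 - <<'E'
from plant import robot
s=robot.sense();print(s["joint_positions"].round(3),s["tcp_pos"].round(4),s["ee_rot"].round(3),s["contact_force"],s["width"],s["time_s"])
E
```

```text
[-0.079  0.312  0.235  0.973 -0.072  1.842  0.007] [ 0.6175 -0.0788  0.5835] [-1.549 -0.003 -1.689] [ 0.10877875  0.18123358 -3.06799337] 0.007562408361605981 8.25
```

Call:
{"fn": "carry_out", "kwargs": {
  "targets": [
    [0.0,[0,-0.035,0],0],
    [0.0,[0,-0.035,0],0],
    [0.0,[0,-0.035,0],0]
  ]
}}

```text
time_s: 8.5
tcp_pos: [0.598, -0.078, 0.6345]
ee_rot: [-1.462, -0.002, -1.692]
contact_force: [-0.6, -0.6, -0.9]
width: 0.0077
```

```bash
cat > st.py <<'E'
from plant import robot
s=robot.sense();print(s["joint_positions"].round(3),s["tcp_pos"].round(4),s["ee_rot"].round(3),s["contact_force"].round(1),s["width"].round(4),s["time_s"])
E
python3 st.py
```

```text
Traceback (most recent call last):
  File "st.py", line 2, in <module>
    s=robot.sense();print(s["joint_positions"].round(3),s["tcp_pos"].round(4),s["ee_rot"].round(3),s["contact_force"].round(1),s["width"].round(4),s["time_s"])
                                                                                                                               ^^^^^^^^^^^^^^^^
AttributeError: 'float' object has no attribute 'round'
```

Call:
{"fn": "carry_out", "kwargs": {
  "targets": [
    [0.0,[0,0.035,0],0],
    [0.0,[0,0.035,0],0],
    [0.0,[0,0.035,0],0]
  ]
}}

```text
time_s: 8.75
tcp_pos: [0.6092, -0.0785, 0.53]
ee_rot: [-1.46, -0.001, -1.691]
contact_force: [1.1, 0.4, -1.3]
width: 0.0073
```

```bash
sed -i 's/\.round(4),s\["time/,s["time/' st.py; python3 st.py
```

```text
[-1.560e-01  1.990e-01  2.900e-01  1.240e+00 -5.600e-02  1.599e+00
  1.000e-03] [ 0.6092 -0.0785  0.53  ] [-1.460e+00 -1.000e-03 -1.691e+00] [ 1.1  0.4 -1.3] 0.007303504429178794 8.75
```

Call:
{"fn": "carry_out", "kwargs": {
  "targets": [
    [0.0,[0,-0.035,0],0],
    [0.0,[0,-0.04,0],0],
    [0.0,[0,-0.04,0],0],
    [0.0,[0,-0.04,0],0],
    [0.0,[0,-0.04,0],0]
  ]
}}

```text
time_s: 9.17
tcp_pos: [0.5798, -0.0745, 0.6759]
ee_rot: [-1.39, -0.002, -1.691]
contact_force: [-0.7, 0.1, -1.6]
width: 0.0074
```

Call:
{"fn": "carry_out", "kwargs": {
  "targets": [
    [0.0,[0,-0.04,0],0],
    [0.0,[0,-0.04,0],0],
    [0.0,[0,-0.04,0],0],
    [0.0,[0,-0.04,0],0],
    [0.0,[0,-0.04,0],0]
  ]
}}

```text
time_s: 9.58
tcp_pos: [0.5288, -0.0697, 0.7576]
ee_rot: [-1.242, 0.001, -1.692]
contact_force: [-1.4, 1.4, -0.4]
width: 0.0075
```

```bash
python3 st.py
```

```text
[-0.77   0.02   0.879  0.958 -0.012  1.842 -0.02 ] [ 0.5288 -0.0697  0.7576] [-1.242e+00  1.000e-03 -1.692e+00] [-1.4  1.4 -0.4] 0.007502145302994857 9.5833
```

Call:
{"fn": "carry_out", "kwargs": {
  "targets": [
    [0.0,[0,-0.03,0.025],0],
    [0.0,[0,-0.03,0.025],0],
    [0.0,[0,-0.03,0.025],0],
    [0.0,[0,-0.03,0.025],0],
    [0.0,[0,-0.03,0.025],0]
  ]
}}

```text
time_s: 10.0
tcp_pos: [0.5799, -0.0729, 0.8302]
ee_rot: [-1.09, -0.003, -1.689]
contact_force: [0.4, 0.7, -0.6]
width: 0.0073
```

```bash
python3 st.py
```

```text
[-0.316  0.135  0.504  0.699 -0.089  1.842  0.006] [ 0.5799 -0.0729  0.8302] [-1.09  -0.003 -1.689] [ 0.4  0.7 -0.6] 0.007297241755600869 10.0
```

Effective, and the redundancy improved too. Continue to about −0.79.

Call:
{"fn": "carry_out", "kwargs": {
  "targets": [
    [0.0,[0,-0.03,0.025],0],
    [0.0,[0,-0.03,0.025],0],
    [0.0,[0,-0.03,0.025],0],
    [0.0,[0,-0.03,0.02],0],
    [0.0,[0,-0.03,0.02],0]
  ]
}}

```text
time_s: 10.42
tcp_pos: [0.5868, -0.0736, 0.9043]
ee_rot: [-0.94, -0.005, -1.691]
contact_force: [0.2, 0.6, -2.2]
width: 0.0074
```

Call:
{"fn": "carry_out", "kwargs": {
  "targets": [
    [0.0,[0,-0.03,0.02],0],
    [0.0,[0,-0.03,0.02],0],
    [0.0,[0,-0.03,0.02],0]
  ]
}}

```text
time_s: 10.67
tcp_pos: [0.5709, -0.0705, 0.9476]
ee_rot: [-0.855, -0.004, -1.69]
contact_force: [0.4, 0.1, -1.4]
width: 0.0074
```

```bash
python3 st.py
```

```text
[-0.281  0.149  0.516  0.45  -0.13   1.842  0.003] [ 0.5709 -0.0705  0.9476] [-0.855 -0.004 -1.69 ] [ 0.4  0.1 -1.4] 0.007409187338149956 10.6667
```

Call:
{"fn": "carry_out", "kwargs": {
  "targets": [
    [0.0,[0,-0.03,0.02],0],
    [0.0,[0,-0.03,0.02],0],
    [0.0,[0,-0.03,0.01],0]
  ]
}}

```text
time_s: 10.92
tcp_pos: [0.5422, -0.0665, 0.9862]
ee_rot: [-0.781, -0.004, -1.69]
contact_force: [-0.1, -0.2, -1.4]
width: 0.0076
```

```bash
python3 st.py; cat > tgt.py <<'E'
from h import *
from scipy.spatial.transform import Rotation as Ro
B=lambda x,y:(.174+x*.065,y*.08,.014)
S=[(B(1,-1),(200.5,225.5)),(B(1,1),(229.8,247.5)),(B(-1,1),(257.5,229)),(B(-1,-1),(227,209.8)),((.174,0,.014),(228.2,226.2))]
T=[(B(1,1),(372.5,110.5)),(B(-1,1),(369.5,151.5)),(B(-1,-1),(419,155))]
def W(p,P):
    c,s=np.cos(p[2]),np.sin(p[2]);P=np.array(P);return np.c_[P[:,0]*c-P[:,1]*s+p[0],P[:,0]*s+P[:,1]*c+p[1],P[:,2]]
def res(p):
    r=[]
    for k,L in(("scene",S),("top",T)): r.append(proj(d[k],W(p,[a for a,_ in L]))-np.array([b for _,b in L]))
    return np.vstack(r).ravel()
def reader():
    o=least_squares(res,[.61,-.22,-.12],loss="soft_l1");return o.x,o.fun.reshape(-1,2)
E
python3 - <<'E'
from tgt import *
from plant import robot
p,r=reader();print(p.round(4));print(r.round(1))
aim=np.r_[p[:2],.164]
s=robot.sense();R=Ro.from_euler("xyz",s["ee_rot"])
lab=s["tcp_pos"]+R.apply([.0375,.0005,.004])
print("label",lab,"delta world",aim-lab,"tool",R.inv().apply(aim-lab))
for P in [(.092,0,.256),(.08,.03,.3),(.174,0,.314)]: print(P,W(p,[P]).round(3))
E
```

```text
[-3.940e-01  1.100e-01  6.270e-01  4.180e-01 -1.260e-01  1.841e+00
  1.000e-03] [ 0.5422 -0.0665  0.9862] [-0.781 -0.004 -1.69 ] [-0.1 -0.2 -1.4] 0.007552923015122038 10.9167
[ 0.6123 -0.23   -0.111 ]
[[-1.3 -0.2]
 [-0.  -1. ]
 [ 0.7 -3.3]
 [ 0.7 -3.5]
 [ 0.5 -0.7]
 [-0.8 -0.8]
 [-0.8 -2. ]
 [ 0.7 -1. ]]
label [ 0.54093191 -0.10405432  0.98879374] delta world [ 0.07135584 -0.12589839 -0.82479374] tool [ 0.11310731  0.64215064 -0.52542942]
(0.092, 0, 0.256) [[ 0.704 -0.24   0.256]]
(0.08, 0.03, 0.3) [[ 0.695 -0.209  0.3  ]]
(0.174, 0, 0.314) [[ 0.785 -0.249  0.314]]
```

Call:
{"fn": "carry_out", "kwargs": {
  "targets": [
    [0.0,[0.003,0.014,-0.0132],0],
    [0.0,[0.0056,0.027,-0.0262],0],
    [0.0,[0.0056,0.027,-0.0262],0],
    [0.0,[0.0056,0.027,-0.0262],0],
    [0.0,[0.0056,0.027,-0.0262],0]
  ]
}}

```text
time_s: 11.33
tcp_pos: [0.5411, -0.0923, 0.8213]
ee_rot: [-0.782, 0.001, -1.689]
contact_force: [1.4, -1.4, -1.1]
width: 0.0074
```

Call:
{"fn": "carry_out", "kwargs": {
  "targets": [
    [0.0,[0.0056,0.027,-0.0262],0],
    [0.0,[0.0056,0.027,-0.0262],0],
    [0.0,[0.0056,0.027,-0.0262],0],
    [0.0,[0.0056,0.027,-0.0262],0],
    [0.0,[0.0056,0.027,-0.0262],0]
  ]
}}

```text
time_s: 11.75
tcp_pos: [0.5412, -0.1127, 0.6783]
ee_rot: [-0.783, -0.002, -1.685]
contact_force: [0.6, 1.3, -0.1]
width: 0.007
```

```bash
python3 st.py
```

```text
[ 0.062 -0.308  0.067  1.607  0.009  1.054  0.02 ] [ 0.5412 -0.1127  0.6783] [-0.783 -0.002 -1.685] [ 0.6  1.3 -0.1] 0.007033270557063673 11.75
```

```bash
cat > kin.py <<'E'
import numpy as np, itertools
from scipy.optimize import least_squares
from scipy.spatial.transform import Rotation as Ro
D=[([-1.343,.468,-.012,1.6036,.006,1.0714,-.0563],[.1738,.6257,.189],[-1.5725,0,-.271]),
([-.219,.482,-.201,1.59,.105,1.08,2.719],[.6191,.2005,.1895],[-1.57,0,1.596]),
([-.223,.449,-.201,1.538,.095,1.165,2.704],[.6204,.2033,.233],[-1.57,0,1.575]),
([-.693,.457,.453,1.574,-.21,1.164,-.317],[.6198,.2032,.2308],[-1.575,-.003,-1.692]),
([-.079,.312,.235,.973,-.072,1.842,.007],[.6175,-.0788,.5835],[-1.549,-.003,-1.689]),
([-.156,.199,.29,1.24,-.056,1.599,.001],[.6092,-.0785,.53],[-1.46,-.001,-1.691]),
([-.77,.02,.879,.958,-.012,1.842,-.02],[.5288,-.0697,.7576],[-1.242,.001,-1.692]),
([-.316,.135,.504,.699,-.089,1.842,.006],[.5799,-.0729,.8302],[-1.09,-.003,-1.689]),
([-.394,.11,.627,.418,-.126,1.841,.001],[.5422,-.0665,.9862],[-.781,-.004,-1.69]),
([.062,-.308,.067,1.607,.009,1.054,.02],[.5412,-.1127,.6783],[-.783,-.002,-1.685])]
Rz=lambda a:Ro.from_euler("z",a);Ry=lambda a:Ro.from_euler("y",a)
def fk(q,g,s):
    h,L1,L2,L3,a,b=g
    A=Rz(s[0]*q[0]);A=A*Ry(q[1]);p=np.array([0,0,h])
    A=A*Rz(s[1]*q[2]);p=p+A.apply([a,0,L1]);A=A*Ry(q[3]);p=p+A.apply([-a,0,0])
    A=A*Rz(s[2]*q[4]);p=p+A.apply([b,0,L2]);A=A*Ry(q[5]);A=A*Rz(s[3]*q[6]);p=p+A.apply([0,0,L3])
    # tool: y along approach (local z), z tool = local x*k
    return p,A
E
python3 - <<'E'
from kin import *
best=None
for s in itertools.product([1,-1],repeat=4):
    f=lambda g:np.concatenate([np.r_[fk(q,g,s)[0]-p,.3*(fk(q,g,s)[1].apply([0,0,1])-Ro.from_euler("xyz",e).apply([0,1,0]))] for q,p,e in D])
    o=least_squares(f,[.34,.4,.4,.3,0,0])
    if best is None or o.cost<best[0]: best=(o.cost,s,o.x,f(o.x))
print(best[0],best[1],best[2].round(4));print(best[3].reshape(-1,6).round(3))
s,g=best[1],best[2]
for q,p,e in D[:4]:
    A=fk(q,g,s)[1];print((A.inv()*Ro.from_euler("xyz",e)).as_matrix().round(2).tolist())
E
```

```text
0.0049607553177107916 (-1, -1, -1, 1) [0.3269 0.4818 0.4701 0.3177 0.0247 0.0395]
[[-0.034  0.003  0.     0.     0.    -0.   ]
 [-0.013  0.031  0.001  0.     0.    -0.   ]
 [-0.011  0.032  0.     0.    -0.     0.   ]
 [-0.02   0.024 -0.001  0.    -0.    -0.   ]
 [ 0.011  0.031 -0.002  0.     0.     0.   ]
 [ 0.008  0.03  -0.     0.    -0.     0.   ]
 [-0.001  0.023  0.003  0.     0.     0.   ]
 [ 0.003  0.029 -0.001 -0.     0.    -0.   ]
 [-0.004  0.029 -0.004 -0.     0.    -0.   ]
 [ 0.013  0.032  0.003  0.    -0.     0.   ]]
[[0.11, 0.0, -0.99], [-0.99, -0.0, -0.11], [-0.0, 1.0, 0.0]]
[[0.75, -0.0, -0.66], [-0.66, -0.0, -0.75], [0.0, 1.0, -0.0]]
[[0.77, 0.0, -0.64], [-0.64, -0.0, -0.77], [-0.0, 1.0, -0.0]]
[[0.59, 0.0, -0.81], [-0.81, 0.0, -0.59], [0.0, 1.0, 0.0]]
```

```bash
cat >> kin.py <<'E'
def fk(q,g):
    h,L1,L2,L3,a,b,c,e,u=g; z0=0
    A=Rz(-q[0])*Ry(q[1]);p=np.array([0,0,h])+A.apply([0,c,0])
    A=A*Rz(-q[2]);p=p+A.apply([a,e,L1]);A=A*Ry(q[3]);p=p+A.apply([-a,0,0])
    A=A*Rz(-q[4]);p=p+A.apply([b,u,L2]);A=A*Ry(q[5])*Rz(-q[6]);p=p+A.apply([0,0,L3])
    return p,A*Ro.from_matrix([[0,0,1],[-1,0,0],[0,-1,0]][:0] or [[0,0,1],[1,0,0],[0,1,0]])
lo=np.array([-2.53,-.31,-1.57,.28,-1.29,.15,-2.92]);hi=np.array([2.53,2.02,1.55,2.44,4.43,1.84,2.92])
E
python3 - <<'E'
from kin import *
f=lambda g:np.concatenate([fk(q,g)[0]-p for q,p,e in D])
o=least_squares(f,[.33,.48,.47,.32,0,0,-.03,0,0]);g=o.x
print(g.round(4),np.abs(o.fun).max())
for q,p,e in D[:3]: print((fk(q,g)[1].inv()*Ro.from_euler("xyz",e)).as_matrix().round(2).tolist())
np.save("g.npy",g)
E
```

```text
[ 3.063e-01  5.201e-01  4.725e-01  3.542e-01  2.000e-04  4.000e-04
 -2.870e-02 -5.300e-03  6.000e-04] 0.0005047576132215653
[[-1.0, -0.0, -0.0], [-0.0, 1.0, 0.0], [0.0, 0.0, -1.0]]
[[-1.0, 0.0, 0.0], [0.0, 1.0, -0.0], [-0.0, -0.0, -1.0]]
[[-1.0, -0.0, -0.0], [-0.0, 1.0, -0.0], [0.0, -0.0, -1.0]]
```

```bash
cat >> kin.py <<'E'
g=np.load("g.npy")
F=Ro.from_matrix(np.diag([-1.,1,-1]))
def ik(p,R,q0):
    def f(q):
        P,A=fk(q,g);return np.r_[P-p,.3*((A*F).inv()*R).as_rotvec()]
    return least_squares(f,np.clip(q0,lo+.01,hi-.01),bounds=(lo+.005,hi-.005))
E
python3 - <<'E'
from kin import *
from tgt import reader
p,_=reader();aim=np.r_[p[:2],.164]
q0=[.062,-.308,.067,1.607,.009,1.054,.02];rng=np.random.default_rng(0)
for roll in(-.785,-.95,-1.05):
  for back in(0,.05,.1):
    R=Ro.from_euler("xyz",[roll,0,-np.pi/2+p[2]])
    P=aim-R.apply([.0375,.0005,.004])-back*R.apply([0,1,0])
    best=min((ik(P,R,q) for q in [q0]+[rng.uniform(lo,hi) for _ in range(12)]),key=lambda o:o.cost)
    b0=ik(P,R,q0)
    print(roll,back,P.round(3),"c0",b0.cost**.5,b0.x.round(2),"best",best.cost**.5,best.x.round(2))
E
```

```text
-0.785 0 [ 0.613 -0.192  0.162] c0 0.025000485558695777 [ 0.53  0.26 -0.19  2.19 -1.28  0.16  1.5 ] best 1.4677778031264056e-09 [ 1.45  0.96 -1.5   2.23  1.93  0.73 -1.29]
-0.785 0.05 [ 0.578 -0.188  0.197] c0 0.01603865592406709 [ 0.71  0.15 -0.35  2.26 -1.28  0.16  1.51] best 9.721652382364347e-13 [ 1.4   0.38 -1.16  2.29  2.11  0.16 -1.76]
-0.785 0.1 [ 0.543 -0.184  0.232] c0 0.004544795228521538 [-0.68 -0.09  1.08  2.4  -1.28  0.16  1.54] best 0.004442605459678339 [ 1.13  0.07 -0.75  2.35  4.42  0.16  2.09]
-0.95 0 [ 0.613 -0.192  0.162] c0 8.425132330414147e-09 [ 0.94  0.36 -0.72  2.14  0.75  0.16 -0.49] best 3.759392283424322e-12 [ 0.97  0.36 -0.75  2.14  0.81  0.17 -0.55]
-0.95 0.05 [ 0.584 -0.189  0.203] c0 4.648786121972674e-08 [ 0.49  0.15 -0.17  2.19 -0.49  0.22  0.67] best 9.268464097227825e-10 [ 0.59  0.16 -0.28  2.19 -0.41  0.21  0.59]
-0.95 0.1 [ 0.555 -0.186  0.243] c0 5.781501219006738e-08 [ 0.1   0.02  0.25  2.23 -0.47  0.32  0.64] best 2.9013238500747677e-10 [ 0.64  0.05 -0.29  2.2  -0.41  0.32  0.59]
-1.05 0 [ 0.613 -0.192  0.162] c0 4.855593055506936e-08 [ 0.37  0.27 -0.07  2.09 -0.28  0.27  0.44] best 2.7774151552596192e-11 [ 0.69  0.31 -0.45  2.07  0.15  0.27  0.05]
-1.05 0.05 [ 0.588 -0.19   0.206] c0 1.0061547027871707e-08 [ 0.28  0.16  0.04  2.11 -0.3   0.37  0.46] best 1.0061547027871707e-08 [ 0.28  0.16  0.04  2.11 -0.3   0.37  0.46]
-1.05 0.1 [ 0.563 -0.187  0.249] c0 2.8483789468145992e-08 [ 0.33  0.06 -0.    2.11 -0.24  0.47  0.4 ] best 1.0323456342779534e-09 [ 0.52  0.07 -0.21  2.1  -0.2   0.46  0.37]
```

Call:
{"fn": "carry_out", "kwargs": {
  "targets": [
    [0.0,[0.0059,0.027,-0.0243],0],
    [0.0,[0.0059,0.027,-0.0243],0],
    [0.0,[0.0059,0.027,-0.0243],0],
    [0.0,[0.0059,0.027,-0.0243],0]
  ]
}}

```text
time_s: 12.08
tcp_pos: [0.5457, -0.1375, 0.5431]
ee_rot: [-0.782, -0.004, -1.689]
contact_force: [0.4, -0.7, -0.9]
width: 0.0073
```

```bash
python3 st.py
```

```text
[ 0.427 -0.303 -0.131  1.893 -0.222  0.778  0.265] [ 0.5457 -0.1375  0.5431] [-0.782 -0.004 -1.689] [ 0.4 -0.7 -0.9] 0.007340978041452868 12.0833
```

Call:
{"fn": "carry_out", "kwargs": {
  "targets": [
    [0.0,[0.0059,0.027,-0.0243],0],
    [0.0,[0.0059,0.027,-0.0243],0],
    [0.0,[0.0059,0.027,-0.0243],0],
    [0.0,[0.0059,0.027,-0.0243],0]
  ]
}}

```text
time_s: 12.42
tcp_pos: [0.5512, -0.1608, 0.3982]
ee_rot: [-0.782, -0.004, -1.686]
contact_force: [0.9, -0.1, -1.6]
width: 0.0075
```

```bash
python3 st.py
```

```text
[ 0.354 -0.221 -0.038  2.15  -0.338  0.455  0.446] [ 0.5512 -0.1608  0.3982] [-0.782 -0.004 -1.686] [ 0.9 -0.1 -1.6] 0.0074632161021672945 12.4167
```

Call:
{"fn": "carry_out", "kwargs": {
  "targets": [
    [0.0,[0.006,0.024,-0.024],0],
    [0.0,[0.006,0.024,-0.024],0],
    [0.0,[0.006,0.024,-0.024],0]
  ]
}}

```text
time_s: 12.67
tcp_pos: [0.5492, -0.1777, 0.301]
ee_rot: [-0.783, -0.003, -1.684]
contact_force: [1.8, 0.8, -1.4]
width: 0.0075
```

```bash
python3 st.py
```

```text
[ 0.167 -0.116  0.18   2.297 -0.675  0.237  0.843] [ 0.5492 -0.1777  0.301 ] [-0.783 -0.003 -1.684] [ 1.8  0.8 -1.4] 0.007462541954268719 12.6667
```

Call:
{"fn": "carry_out", "kwargs": {
  "targets": [
    [0.0,[0.003,0.018,-0.015],0],
    [0.0,[0.003,0.018,-0.015],0]
  ]
}}

```text
time_s: 12.83
tcp_pos: [0.5527, -0.1802, 0.27]
ee_rot: [-0.783, 0.003, -1.681]
contact_force: [-0.6, 0.0, -2.0]
width: 0.0077
```

```bash
python3 st.py
```

```text
[ 0.03  -0.066  0.332  2.335 -1.028  0.192  1.212] [ 0.5527 -0.1802  0.27  ] [-0.783  0.003 -1.681] [-0.6  0.  -2. ] 0.007731826295060475 12.8333
```

Call:
{"fn": "carry_out", "kwargs": {
  "targets": [
    [0.0,[0.001,0.02,-0.0066],0],
    [0.0,[0.001,0.02,-0.0066],0]
  ]
}}

```text
time_s: 13.0
tcp_pos: [0.5639, -0.1817, 0.2528]
ee_rot: [-0.788, 0.006, -1.68]
contact_force: [-0.1, -0.9, -0.6]
width: 0.0076
```

```bash
python3 st.py
```

```text
[-0.199 -0.025  0.57   2.341 -1.256  0.187  1.443] [ 0.5639 -0.1817  0.2528] [-0.788  0.006 -1.68 ] [-0.1 -0.9 -0.6] 0.007586324436231443 13.0
```

Call:
{"fn": "carry_out", "kwargs": {
  "targets": [
    [0.0,[0,0.025,-0.013],0],
    [0.0,[0,0.025,-0.013],0],
    [0.0,[0,0.025,-0.013],0]
  ]
}}

```text
time_s: 13.25
tcp_pos: [0.5749, -0.1816, 0.2323]
ee_rot: [-0.821, -0.013, -1.672]
contact_force: [0.3, -0.8, -1.1]
width: 0.0074
```

```bash
python3 st.py
```

```text
[ 0.122  0.053  0.227  2.304 -1.291  0.174  1.471] [ 0.5749 -0.1816  0.2323] [-0.821 -0.013 -1.672] [ 0.3 -0.8 -1.1] 0.007370998136770823 13.25
```

Call:
{"fn": "carry_out", "kwargs": {
  "targets": [
    [0.0,[0,0.025,-0.015],0],
    [0.0,[0,0.025,-0.015],0],
    [0.0,[0,0.025,-0.015],0],
    [0.0,[0,0.025,-0.015],0]
  ]
}}

```text
time_s: 13.58
tcp_pos: [0.5909, -0.1995, 0.1794]
ee_rot: [-0.889, -0.002, -1.664]
contact_force: [0.6, -0.2, -1.6]
width: 0.0077
```

```bash
python3 st.py
```

```text
[ 0.501  0.208 -0.144  2.233 -1.291  0.148  1.517] [ 0.5909 -0.1995  0.1794] [-0.889 -0.002 -1.664] [ 0.6 -0.2 -1.6] 0.0076981070307568225 13.5833
```

Call:
{"fn": "carry_out", "kwargs": {
  "targets": [
    [0.0,[-0.0045,0.0132,0.0028],0],
    [0.0,[-0.0045,0.0132,0.0028],0],
    [0.0,[0,0,0],0]
  ]
}}

```text
time_s: 13.83
tcp_pos: [0.6144, -0.1929, 0.1683]
ee_rot: [-0.902, 0.001, -1.659]
contact_force: [0.1, 0.4, -1.1]
width: 0.0075
```

```bash
python3 st.py; python3 - <<'E'
from plant import robot
import cv2,pickle,numpy as np
from tgt import *
s=robot.sense();R=Ro.from_euler("xyz",s["ee_rot"]);p,_=reader();aim=np.r_[p[:2],.164]
lab=s["tcp_pos"]+R.apply([.0375,.0005,.004]);print("aim",aim,"label",lab,"tool",R.inv().apply(aim-lab).round(4))
o={n:robot.capture(n) for n in("scene","top","wrist")};pickle.dump(o,open("c3.pkl","wb"))
f=lambda im,x,y:cv2.resize(im["color"][y:y+100,x:x+133,::-1],(400,300),interpolation=2)
print(proj(o["scene"],[aim,lab]),proj(o["top"],[aim,lab]))
cv2.imwrite("pics/c3.png",np.vstack([np.hstack([f(o["scene"],195,120),f(o["top"],340,120)]),
 np.hstack([cv2.resize(o["wrist"]["color"][:,:,::-1],(400,250)),cv2.resize(o["scene"]["color"][:,:,::-1],(400,250))])]))
E
```

```text
[ 0.381  0.253 -0.049  2.195 -1.291  0.149  1.489] [ 0.6144 -0.1929  0.1683] [-9.020e-01  1.000e-03 -1.659e+00] [ 0.1  0.4 -1.1] 0.0075365917332397645 13.8333
aim [ 0.61228775 -0.22995271  0.164     ] label [ 0.61456893 -0.2305374   0.17038255] tool [-0.0004  0.0036 -0.0058]
[[260.70803266 167.78733857]
 [259.98701189 166.58519553]] [[400.98985681 177.43591735]
 [401.60973499 176.18383983]]
```

View pics/c3.png

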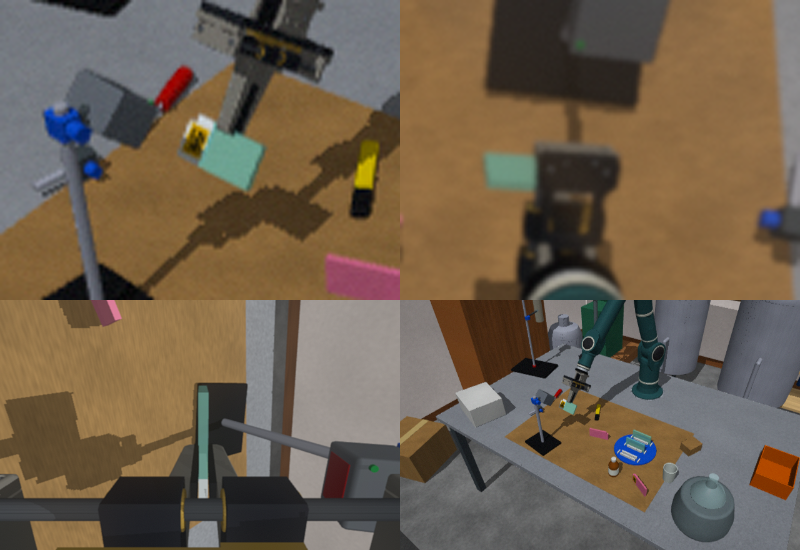

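Call:
{"fn": "carry_out", "kwargs": {
  "targets": [
    [0.0,[0,0,0],0],
    [0.0,[0,0,0],0],
    [0.0,[0,0,0],0],
    [0.0,[0,0,0],0],
    [0.0,[0,0,0],0]
  ]
}}

```text
time_s: 14.4
tcp_pos: [0.6128, -0.1926, 0.1688]
ee_rot: [-0.902, 0.002, -1.659]
contact_force: [0.2, 0.1, -1.4]
width: 0.0075
```

```bash
python3 st.py; python3 -c "
from plant import robot
print(abs(robot.sense()['qvel']).max()); print(robot.hand_in())"; python3 st.py
```

```text
[ 0.385  0.25  -0.053  2.198 -1.291  0.149  1.489] [ 0.6128 -0.1926  0.1688] [-0.902  0.002 -1.659] [ 0.2  0.1 -1.4] 0.007474713394220855 14.4
0.0023018713360935606
the job is handed in; nothing more can be done
None
the job is handed in; nothing more can be done
```

I took the notched slide from the rack slot farthest from the robot and turned it half round. I then held it at the reading point with the label facing the window, and handed the job in at 14.4 s. No verdict was reported.

**Tilting the tool:** the moves allow only shifts and a spin about the tool's own axis, so I tilted the tool by pushing against the arm's reach limits. That reached 45°, but near the reader the wrist limit brought some of it back.

**Last checks:**
- **Label position:** about 7 mm from my estimate of the reading point. The reader's base fit left errors of up to about 3.5 px in the scene picture, so I put its uncertainty at about 5 mm. The label's place in the last scene picture agreed within about 2 px.
- **Tilt:** the label's face is 0.90 rad from vertical, about 7° off the ideal 45° and inside the allowed band (0.43 to 1.14 rad).
- **Direction:** the slide's length is within about 0.03 rad of the reader's y axis, level from end to end, with the frosted end on the reader's -y side.
- **Hold:** finger opening was 7.5 mm against the 8 mm slide, with joint speeds near zero and no unexpected contact force.
- **Other things:** the pictures show the blanks, rack and reader undisturbed, and the bystanders that can be seen. I judged this by eye and did not measure it.

**Doubtful point:** joints 5 and 6 finished on their limits. They read -1.291 and 0.149, against listed limits of -1.29 and 0.15. Joint 6 also read 1.842 against 1.84 during the tilt. I took these differences as rounding in the listed limits, and no fault was reported.

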